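# Hold the lane gate down and push the slide box through

## Task

With one fingertip press the red bar of the feed lane down and hold it there, so that the orange gate sinks fully below the deck, and with the other finger push the green slide box along the lane past the gate until it stands against the end stop. Keep the gate down all the while the box is over it, then let go so that the gate springs up behind the box. Only push: do not lift, tip or grip the box, and leave the bottle, the beaker and the marker where they are.

Things in the scene. Friction and masses are not known exactly. Their poses are not given: they have to be found in the camera images.
- lane: White-walled straight feed lane with a metal deck, fixed on the bench, 305 mm long. Origin on the bench under the gate slot's middle; +x = direction to push the box, +y = side of the red bar, z up. Deck top z = 30 mm, from x = -185 (open end) to +115, with a 10 mm slot at x = 0. Side walls 5 mm thick, inner faces at y = +-48, tops at z = 48. The box starts with its front 15 to 57 mm before the gate.
- end_stop (a point): Middle of the end stop's face on the deck, at lane x = 112, y = 0, z = 30 mm: two rubber bumpers on a 56 mm high wall across the lane's +x end, against which the box must end. Past it stands a tall microscope, fixed, whose eyepieces overhang the bench: keep the hand clear of it.
- gate_angle (a joint): Hinge of the orange gate, a 5 mm plate standing across the lane at x = 0. 0 = up: its sloping edge is 3 mm (at lane y = -40) to 19 mm (y = +40) above the deck and blocks the lane. Grows as the red bar is pushed down; sunk below the deck from 0.18 rad, hard stop at 0.23. A spring lifts it again (3 N at the bar at 0, 5 N at 0.2 rad).
- gate: The orange gate with its red bar. Origin on its hinge line, which runs parallel to the lane, outside the -y wall, at lane y = -66, z = 36 mm; the red bar's top runs 138 mm from it.
- press_bar (a point): Red bar with black rubber top, fixed to the gate's free end outside the +y wall, parallel to the lane: 230 mm long (lane x = -195 to +35), 16 mm wide, 14 mm deep. This point: on its top face, mid-width, at lane x = 0. Top at lane z = 71, y = 68 mm with the gate up; z = 44, y = 72 mm at 0.2 rad.
- slide_box: Closed green slide box, 36 mm high, about 0.15 kg, lying loose on the lane's deck before the gate. Origin at the centre of its underside. Its own y axis lies along the lane, where it measures 98 mm (faces 49 mm either side of the origin); across the lane it measures 89 mm. The lid cannot open.
- bottle_dark: Bystander: bottle with a black cap, 50 mm wide, 106 mm high, stands on the bench beyond the lane's -y wall. Origin under its centre.
- beaker: Bystander: clear beaker, 54 mm wide, 68 mm high, stands behind the end stop. Origin under its centre.
- marker_black: Bystander: black marker pen, 138 mm long, 14 mm thick, lies on the bench on the press bar's side. Origin under its centre.
Things that resemble listed ones, but are neither listed nor needed, are in the scene too. Of the things that look like the slide_box, the larger one is meant.

How it is judged (in metres and radians):
On the way, in this order (a step that is already met when the one before it is completed fails the run):
1. a finger holds the gate sunk while the box is still before it (value of joint gate_angle above 0.15 rad and contact force between the fingers and gate above 0.3 N and x of slide_box in the frame of lane below -0.05 m), for 0.1 s.
2. the box is pushed over the gate with the gate held down by a finger (value of joint gate_angle above 0.15 rad and contact force between the fingers and gate above 0.3 N and x of slide_box in the frame of lane above 0 m), for 0.05 s.
3. the box is past the gate, which has been let up behind it (x of slide_box in the frame of lane above 0.05 m and value of joint gate_angle below 0.04 rad), for 0.1 s.
At the end, for the whole second after the job is handed in: The box lies flat on the deck against the end stop (within 7 mm of it), at rest, and the gate is up behind it (joint below 0.04 rad) (x of slide_box in the frame of lane above 0.056 m and z of slide_box in the frame of lane between 0.024 and 0.036 m and angle between slide_box's own z axis and vertical below 0.06 rad and value of joint gate_angle below 0.04 rad and linear speed of slide_box below 0.01 m/s); the robot touches nothing.
It fails at once if the gate comes up (below 0.14 rad) while the box is over it (x of slide_box in the frame of lane between -0.043 and 0.043 m and value of joint gate_angle below 0.14 rad).
It fails at once if the box is lifted more than 15 mm off the deck (z of slide_box in the frame of lane above 0.045 m).
It fails at once if the box is tipped by more than 0.2 rad (angle between slide_box's own z axis and vertical above 0.2 rad).
It fails at once if the bottle, beaker or marker is moved by more than 20 mm (distance of any of bottle_dark, beaker, marker_black from where it was at the start of the episode above 0.02 m).
It also fails if it takes over 45 s, if anything falls off the work surface, if the arm or the gripper's body presses on something with over 40 N, if the wrist force passes 120 N, or if a joint passes its speed limit or range.

## Robot

A 6-joint arm with a two-finger parallel gripper is mounted at the origin on a cart in front of the work surface, level with it; the furniture and walls round the work are solid. World frame = base frame: x ahead of the robot, y to its left, z up, the work surface at z = 0. Lengths are in m, angles in degrees, forces in N, time in s.
With the tool pointing down it reaches from about 0.35 to 0.875 m from the base axis. Payload 4.2 kg.
Tool frame: the origin (TCP) lies midway between the tips of the shut fingers; the grasp point (between the pads) lies 19 mm behind it; z points along the fingers, y is the line along which they close (so a half turn about z gives the same grasp; the last joint's range is limited). The gripper opens to 87 mm and grips with 3 to 60 N. Pads are 19 mm wide; open, the fingers measure 117 mm over their backs; the gripper's body (75 mm by 190 mm) begins 51 mm behind the grasp point.
Start: joints at [-55.543, 22.042, 0.453, 0, -68.411, -14.817], TCP at [0.21, -0.589, 0.223] pointing down, gripper open.
Joint ranges: [-179.83, 179.83], [-69.29, 118.12], [-61.27, 80.66], [-181.25, 117.63], [-171.15, -9.14], [-177.46, 177.46]. Speed limits (degrees/s): [159.86, 159.86, 180, 180, 180, 180].

## Interface

Orientations are given as [roll, pitch, yaw] about the fixed x, y, z axes, in that order (R = Rz(yaw) Ry(pitch) Rx(roll)).
In Python, from workcell import env gives the robot as it stands. The module is installed in compiled form; this text tells all that it offers. Calls block until the motion is done:
- env.goto(position, orientation): joint-space move of the TCP to a pose.
- env.move_straight(position, rotation=None, rate=0.15, force_limit=None): straight line of the TCP; rotation=None keeps the orientation; rate is the mean speed in m/s. With force_limit (N) it stops when the force on the tool has changed by that much, and returns True; else False.
- env.set_joints(angles): joint-space move.
- env.gripper_to(opening, grasp_force=None): opening from 0.0 (shut) to 1.0 (fully open); grasp_force is the grip in N (None keeps the last); returns when the fingers have stopped.
- env.dwell(seconds).
- env.inverse_kinematics(position, orientation): joint angles nearest the present ones, or None.
- env.read_state(): the state.
- env.grab_frame(name): name is "side" or "top"; returns a dict with "image" (384x512x3 uint8, blue, green, red), "fx", "fy", "cx", "cy" (pixels), "D" ([k1, k2, p1, p2, k3] as OpenCV has them; the pictures are not rectified), "position" and "orientation" of the camera in the world. Camera axes: x right, y up, looking along -z (the intrinsics and any distortion apply to the point x, -y, -z); pixel columns grow to the right and rows downward; lengths in m; the calibration is good to about 2 mm. A picture is of the moment at which its call begins. There is no depth.
A pose or a line that the arm cannot do raises env.Unreachable and nothing moves.
- env.close_job(): hands the job in; it is judged then, once.
Trained networks look in a picture, given as the dict that the camera call returned (one of the last four; its "shot" number tells which), for a name from the list of things; names that differ only in an ending like _2 or _b are one class to them, and where a whole thing is asked for, a point or a joint stands for the part that bears it (a point fixed in the world has none). Each returns a list of dicts, best first, with "score" (0 to 1); they miss things now and then, are a little off and sometimes report something else, mostly with a low value. They report only what shows in the picture. A call takes as long as a camera call. They do not tell look-alikes from the thing itself.
- env.search_frame(picture, thing): "xyz" ([x, y, z] in m, in world coordinates, good to about 4 mm: the middle of the surface that is visible of it).
- env.trace(picture, thing): "mask" (384x512 bool, what is visible of it).
The state is a dict: "clock": time; "joint_positions": joint angles; "qvel": joint speeds; "joint_torque": joint torques, N m; "position": TCP position; "tool_rot": TCP orientation; "force": force on the tool from outside, world axes, zero at the start; "wrist_torque": the same for the moment, N m; "opening": opening from 0.0 (shut) to 1.0 (fully open); "finger_force": force on a finger pad.
Only numpy, scipy, OpenCV 4.12 (cv2) and the standard library are available. Lean on these libraries where they do the work, as an engineer would, in place of code of your own. Each camera call takes 0.05 s, during which the arm holds its last target. There are 200 camera calls.

## Working session

There is one attempt and no reset: what is moved stays moved. The work goes in short steps, each a Python script; the robot and the scene stay as the last script left them, time stands still between calls to the robot, and variables do not carry over. Pictures are saved under pics/ and viewed, at most 10 in all, crops included, and the job is handed in when it is done.

```bash
mkdir -p pics
python3 - <<'E'
from workcell import env
import cv2, numpy as np
for n in ("side","top"):
    f=env.grab_frame(n); cv2.imwrite(f"pics/{n}0.png",f["image"])
    print(n,{k:np.round(f[k],4).tolist() for k in f if k not in("image",)})
    for t in ("slide_box","press_bar","gate","lane","bottle_dark","beaker","marker_black"):
        print(t,[(round(d["score"],2),np.round(d["xyz"],3).tolist()) for d in env.search_frame(f,t)][:4])
E
```

```text
side {'fx': 464.8271, 'fy': 464.8271, 'cx': 252.1953, 'cy': 188.0164, 'D': [-0.0888, 0.0, 0.0, 0.0, 0.0], 'position': [0.2313, -1.2099, 0.6241], 'orientation': [60.6006, 1.2957, -14.6528], 'shot': 1}
slide_box [(0.86, [0.473, -0.383, 0.067]), (0.82, [0.376, -0.543, 0.022])]
press_bar [(0.96, [0.417, -0.324, 0.07])]
gate [(0.76, [0.413, -0.321, 0.067])]
lane [(0.69, [0.473, -0.291, 0.031])]
bottle_dark [(0.74, [0.599, -0.288, 0.056])]
beaker [(0.5, [0.494, -0.106, 0.053])]
marker_black [(0.47, [0.492, -0.104, 0.055])]
top {'fx': 430.3186, 'fy': 430.3186, 'cx': 258.124, 'cy': 189.6171, 'D': [-0.0961, 0.0, 0.0, 0.0, 0.0], 'position': [0.3774, -0.2863, 0.9431], 'orientation': [5.7401, -0.0794, -91.5796], 'shot': 2}
slide_box [(0.69, [0.375, -0.535, 0.025]), (0.58, [0.476, -0.358, 0.065])]
press_bar [(0.91, [0.415, -0.309, 0.073])]
gate [(0.65, [0.415, -0.311, 0.069])]
lane [(0.87, [0.481, -0.268, 0.031])]
bottle_dark [(0.61, [0.59, -0.272, 0.073])]
beaker [(0.62, [0.489, -0.092, 0.021])]
marker_black [(0.66, [0.306, -0.383, 0.008])]
```

View pics/side0.png

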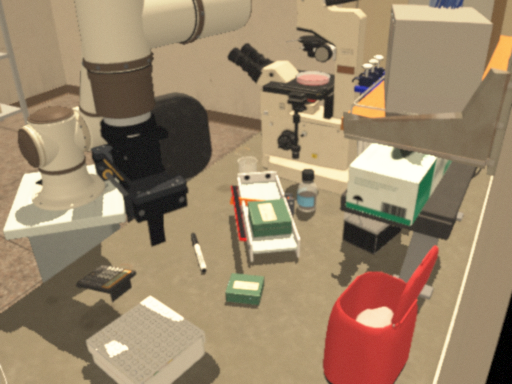

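View pics/top0.png

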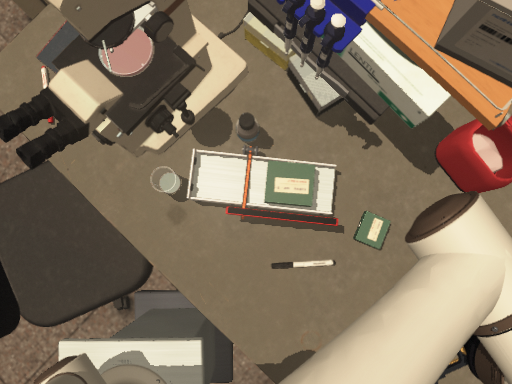

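The side view shows the lane at about (265,215) with the box in it, the bar on the robot's side and the bottle at (307,190). In the top view the lane spans (190,150)–(337,222), with the gate at x≈248, the end stop at the left, the bar below, and the box at (292,185). The larger green box is the one in the lane. I'll enlarge both views so I can pick lane corners.

Run:
```python
import cv2
a=cv2.imread("pics/top0.png")[135:235,175:350]; cv2.imwrite("pics/topc.png",cv2.resize(a,None,fx=4.5,fy=4.5,interpolation=cv2.INTER_CUBIC))
a=cv2.imread("pics/side0.png")[160:265,220:320]; cv2.imwrite("pics/sidec.png",cv2.resize(a,None,fx=5.5,fy=5.5,interpolation=cv2.INTER_CUBIC))
```

```text
(no output)
```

View pics/topc.png

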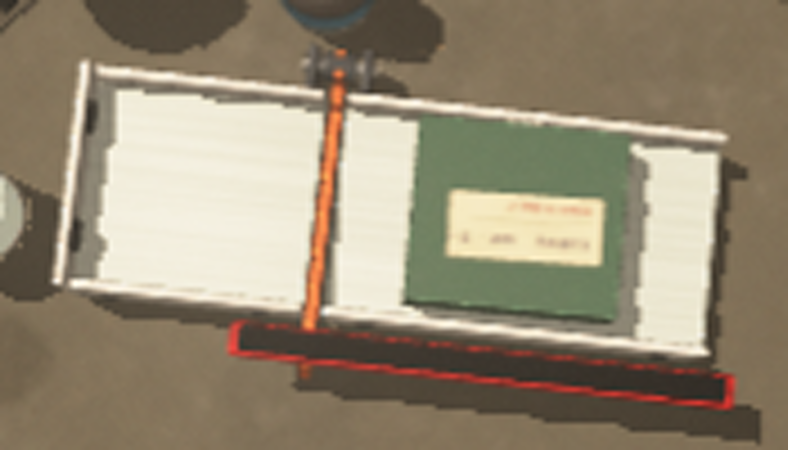

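View pics/sidec.png

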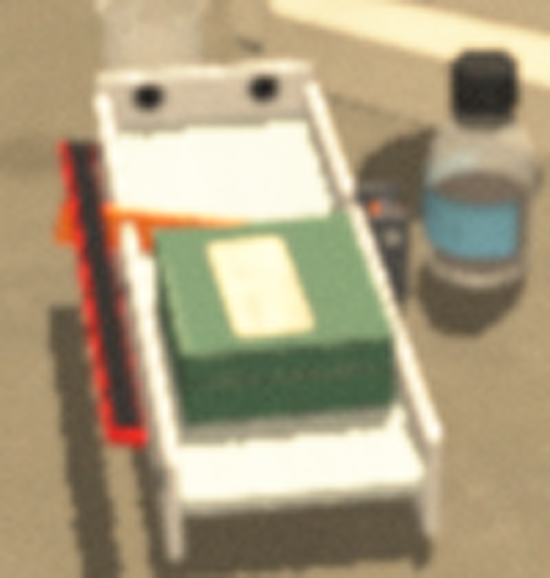

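In the crops, the lane wall ends, end-stop corners, bar corners and box top corners are all visible. I'll fit the lane pose and box pose from both views.

```bash
cat > fit.py <<'E'
import numpy as np, cv2
from scipy.optimize import least_squares
from scipy.spatial.transform import Rotation as R
C={'t':(430.3186,258.124,189.6171,-0.0961,[0.3774,-0.2863,0.9431],[5.7401,-0.0794,-91.5796]),
   's':(464.8271,252.1953,188.0164,-0.0888,[0.2313,-1.2099,0.6241],[60.6006,1.2957,-14.6528])}
def proj(c,P):
    f,cx,cy,k,p,o=C[c]
    q=(np.atleast_2d(P)-p)@R.from_euler('xyz',o,degrees=True).as_matrix()*[1,-1,-1]
    return cv2.projectPoints(q,np.zeros(3),np.zeros(3),np.array([[f,0,cx],[0,f,cy],[0,0,1]]),np.array([k,0,0,0,0.]))[0][:,0]
def px(c,u): 
    o,s=((175,135),4.5) if c=='t' else ((220,160),5.5)
    return np.array(o)+(np.array(u)+.5)/s-.5
lane=[('t',(233,323),(35,60,71)),('t',(230,352),(35,76,71)),('t',(735,375),(-195,60,71)),('t',(730,408),(-195,76,71)),
('t',(724,138),(-185,-50.5,48)),('t',(708,352),(-185,50.5,48)),('t',(84,62),(120,-53,56)),('t',(55,285),(120,53,56)),
('s',(437,432),(-185,-50.5,48)),('s',(172,468),(-185,50.5,48)),('s',(97,75),(120,53,56)),('s',(310,65),(120,-53,56))]
box=[('t',(418,118),(49,-44.5,36)),('t',(632,138),(-49,-44.5,36)),('t',(615,320),(-49,44.5,36)),('t',(405,302),(49,44.5,36)),
('s',(155,235),(49,44.5,36)),('s',(180,355),(-49,44.5,36)),('s',(390,340),(-49,-44.5,36)),('s',(352,215),(49,-44.5,36))]
def world(v,P,z): return R.from_euler('z',v[2]).apply(np.array(P,float)/1e3)+[v[0],v[1],z]
def fit(pts,z):
    P=[p[2] for p in pts]; U=np.array([px(p[0],p[1]) for p in pts])
    def r(v):
        W=world(v,P,z); return (np.array([proj(p[0],w)[0] for p,w in zip(pts,W)])-U).ravel()
    s=least_squares(r,[.48,-.27,1.5],loss='soft_l1'); return s.x,r(s.x).reshape(-1,2)
if __name__=="__main__":
    L,e=fit(lane,0); print(L,np.degrees(L[2])); print(e.round(1).tolist())
    B,e=fit(box,.03); print(B,np.degrees(B[2])); print(e.round(1).tolist())
    d=R.from_euler('z',-L[2]).apply([B[0]-L[0],B[1]-L[1],0]); print('box in lane mm',d*1e3,np.degrees(B[2]-L[2]))
    from workcell import env
    print('lane x=-150,y=0',world(L,(-150,35,0),0),'end',world(L,(5,35,0),0))
    for yaw in (np.degrees(L[2]),np.degrees(L[2])-180):
      for x in (-150,5):
        print(yaw,x,[env.inverse_kinematics(world(L,(x,36,z),0).tolist(),[180,0,yaw]) for z in (44,160)])
E
python3 fit.py
```

```text
[ 0.48964387 -0.26695535  1.43480315] 82.2081646647701
[[-0.2, -1.2], [-0.5, 0.2], [0.8, -0.5], [1.1, -0.0], [1.1, -0.1], [0.4, -0.1], [-0.5, -0.6], [-0.4, -0.1], [-1.0, 0.8], [-0.4, -1.4], [-1.2, -0.1], [-0.3, -1.3]]
[ 0.47792572 -0.3560838   1.44574307] 82.8349760781286
[[1.0, -1.7], [0.6, -1.5], [0.8, 0.8], [-0.3, 0.2], [-2.1, -1.7], [-1.3, -0.4], [1.1, -1.4], [-0.4, -1.3]]
box in lane mm [-89.89422279  -0.47357665   0.        ] 0.6268114133585093
lane x=-150,y=0 [ 0.43463086 -0.41082532  0.        ] end [ 0.4556449  -0.25725641  0.        ]
82.2081646647701 -150 [array([-2.79239316e+01,  2.96946354e+01, -1.58063542e+01, -2.54444375e-14,
       -4.44990104e+01, -1.59867904e+02]), array([ -27.92393161,   22.23810217,   -8.72659329,    0.        ,
        -59.03530453, -159.86790372])]
82.2081646647701 5 [array([ -11.67471223,   24.00726836,  -26.64233369,    0.        ,
        -39.35039795, -176.1171231 ]), array([ -11.67471223,   15.35954216,  -19.132404  ,    0.        ,
        -55.50805383, -176.1171231 ])]
-97.7918353352299 -150 [array([-2.79239316e+01,  2.96946354e+01, -1.58063542e+01,  2.54444375e-14,
       -4.44990104e+01,  2.01320963e+01]), array([-27.92393161,  22.23810217,  -8.72659329,   0.        ,
       -59.03530453,  20.13209628])]
-97.7918353352299 5 [array([-11.67471223,  24.00726836, -26.64233369,   0.        ,
       -39.35039795,   3.8828769 ]), array([-11.67471223,  15.35954216, -19.132404  ,   0.        ,
       -55.50805383,   3.8828769 ])]
```

The lane fit has residuals of about 1 px, so roughly 2 mm. The box sits at lane x≈−90 mm, inside the stated range. I'll move above the start point and lower until I feel the bar, with one finger over the bar and the other behind the box.

```bash
cat > h.py <<'E'
from workcell import env
import numpy as np, cv2
from fit import fit,lane,world
L=fit(lane,0)[0]; ORI=[180,0,float(np.degrees(L[2]))-180]
def W(x,y,z): return world(L,(x,y,z),0).tolist()
def inlane(p): 
    d=np.array(p)-[L[0],L[1],0]; c,s=np.cos(L[2]),np.sin(L[2]); return np.round([1e3*(c*d[0]+s*d[1]),1e3*(c*d[1]-s*d[0]),1e3*d[2]],1)
def st():
    s=env.read_state(); print('t',round(s["clock"],2),'lane',inlane(s["position"]),'F',np.round(s["force"],2),'op',round(s["opening"],3))
E
python3 - <<'E'
from h import *
env.gripper_to(0.667)
env.goto(W(-162,36,160),ORI); st()
env.move_straight(W(-162,36,85)); st()
print(env.move_straight(W(-162,36,60),rate=0.02,force_limit=1.5)); st()
f=env.grab_frame("top"); g=env.grab_frame("side")
cv2.imwrite("pics/c1.png",np.hstack([cv2.resize(f["image"][130:250,200:370],(390,275)),cv2.resize(g["image"][120:290,200:340],(390,474))[:275]]) )
cv2.imwrite("pics/c2.png",np.vstack([cv2.resize(f["image"][130:240,200:370],None,fx=2.5,fy=2.5),cv2.resize(g["image"][150:290,210:320],None,fx=2.2,fy=2.2)[:, :].copy().__class__((308,425,3),dtype=np.uint8)*0+np.pad(cv2.resize(g["image"][150:290,210:320],None,fx=2.2,fy=2.2),((0,0),(0,183),(0,0)))]))
E
```

```text
t 2.7 lane [-162.7   36.2  160.4] F [0.66 0.08 0.9 ] op 0.67
t 3.35 lane [-163.    35.7   85.8] F [-0.48 -0.34  0.14] op 0.665
True
t 4.1 lane [-161.9   36.4   70.7] F [ 0.43 -0.09  0.88] op 0.671
```

View pics/c2.png

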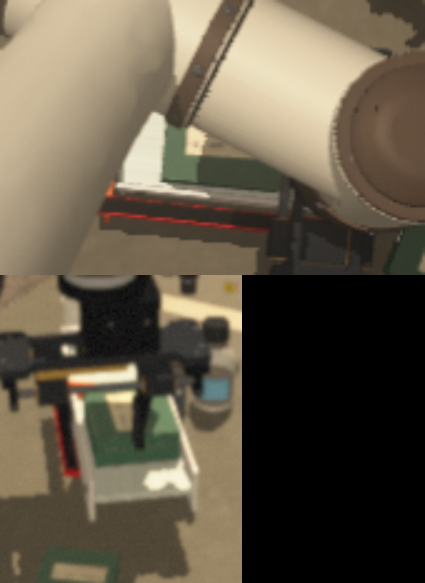

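Contact came at TCP z=70.7 mm, against 71 expected, so the tips are at TCP height. In the side view finger B's tip is at about (140,447) in the crop, mid-lane behind the box. Next I'll press down and check the force.

Run:
```python
from h import *
from fit import proj
p=proj('s',np.array([W(-172,0,71)]))[0]; print('tipB expected crop px',(p-[210,150])*2.2)
for z in (64,56,49,43.5):
    hit=env.move_straight(W(-162,36.5,z),rate=0.04,force_limit=15); env.dwell(0.15); print(hit); st()
g=env.grab_frame("side"); cv2.imwrite("pics/p1.png",cv2.resize(g["image"][150:280,210:320],None,fx=4.5,fy=4.5,interpolation=cv2.INTER_CUBIC))
```

```text
tipB expected crop px [139.46603438 172.83557194]
False
t 4.67 lane [-162.1   36.7   64. ] F [-0.86 -1.21  2.23] op 0.662
False
t 5.17 lane [-162.    36.7   56. ] F [-1.98 -1.3   3.83] op 0.67
False
t 5.64 lane [-162.    36.5   49.2] F [-1.93 -1.61  3.72] op 0.666
False
t 6.08 lane [-162.1   36.5   43.8] F [-2.72 -1.38  3.49] op 0.669
```

View pics/p1.png

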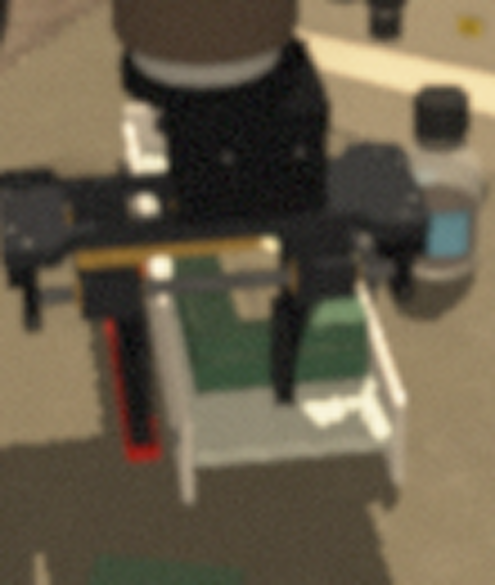

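The bar end dropped from image row 241 to 252, about 27 mm, so the gate is down at roughly 0.2 rad. Finger B stands behind the box, and I'm pushing now.

Run:
```python
from h import *
for x in (-120,-60,-15):
    hit=env.move_straight(W(x,36.5,43.5),rate=0.06,force_limit=20); print(hit); st()
hit=env.move_straight(W(12,36.5,43.5),rate=0.015,force_limit=6); print(hit); st()
f=env.grab_frame("side"); cv2.imwrite("pics/q1.png",cv2.resize(f["image"][140:270,210:320],None,fx=4.5,fy=4.5,interpolation=cv2.INTER_CUBIC))
```

```text
False
t 6.97 lane [-118.9   35.9   43.5] F [ 1.81 -0.12  3.83] op 0.664
False
t 8.12 lane [-59.5  36.7  43.2] F [1.3  0.17 4.88] op 0.667
False
t 9.03 lane [-14.1  36.7  43.3] F [1.64 2.79 3.54] op 0.671
True
t 9.52 lane [-13.8  36.6  43.8] F [ 0.34 -0.66  3.98] op 0.666
```

View pics/q1.png

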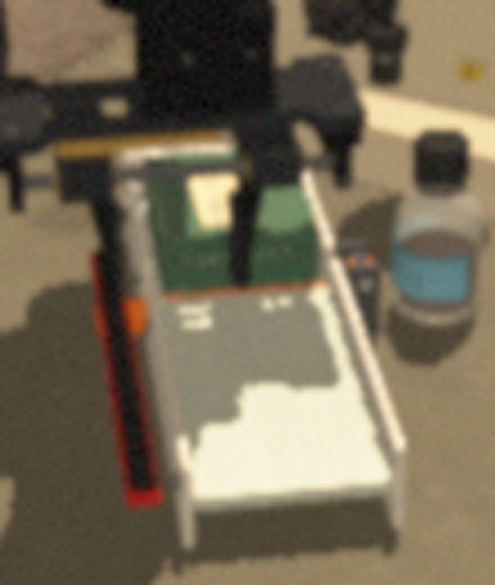

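The slow move tripped its force threshold straight away, on a transient. The box's rear is near the gate, at about (235,290), and not yet at the stop, so I'll continue with a higher limit.

Run:
```python
from h import *
for x in (-9,-5,-1,2,4,6,8,10):
    hit=env.move_straight(W(x,36.5,43.5),rate=0.02,force_limit=14); env.dwell(.1)
    F=np.mean([ (env.dwell(.02),env.read_state()["force"])[1] for _ in range(6)],0); print(hit,F.round(2)); st()
    if hit or F[1]<-9: break
f=env.grab_frame("side"); cv2.imwrite("pics/q2.png",cv2.resize(f["image"][140:270,210:320],None,fx=4.5,fy=4.5,interpolation=cv2.INTER_CUBIC))
```

```text
False [-0.68 -4.48  4.69]
t 10.14 lane [-9.3 36.1 43.7] F [-0.63 -4.79  4.49] op 0.667
False [ 0.73 -3.45  4.64]
t 10.69 lane [-4.9 36.2 43.5] F [ 0.51 -3.73  4.44] op 0.669
False [ 0.41 -2.56  3.97]
t 11.24 lane [-0.8 36.5 43.4] F [ 1.33 -1.64  4.24] op 0.667
False [ 0.09 -3.77  3.87]
t 11.74 lane [ 2.  36.7 43.4] F [-0.3  -4.14  4.19] op 0.666
False [ -1.2  -11.43   3.87]
t 12.19 lane [ 2.5 36.3 43.9] F [ -1.13 -11.3    3.92] op 0.67
```

View pics/q2.png

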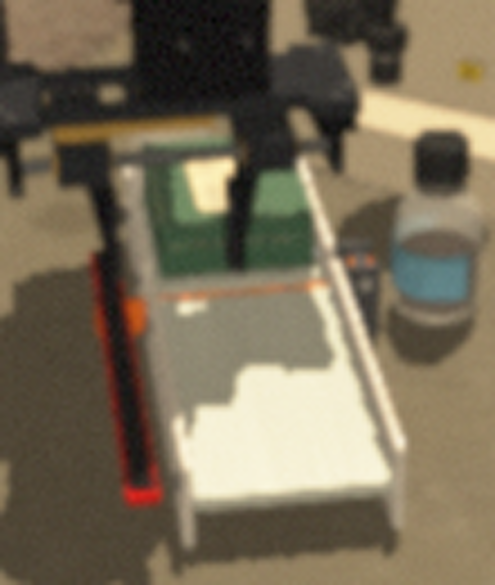

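The force rose to 11 N at lane x=2.5 mm, close to the predicted stop at about 4 mm, and the gate line at (240,290) is clear behind the box. Now I'll back off slightly, lift and check.

Run:
```python
from h import *
env.move_straight(W(-2,36.5,43.5),rate=0.03); 
env.move_straight(W(-3,36.5,90),rate=0.06); st()
env.move_straight(W(-10,36.5,170)); 
env.goto(W(-220,80,230),ORI); st()
f=env.grab_frame("top"); g=env.grab_frame("side")
a=cv2.resize(f["image"][135:235,175:350],None,fx=3,fy=3,interpolation=cv2.INTER_CUBIC); b=cv2.resize(g["image"][150:265,220:320],(261,300),interpolation=cv2.INTER_CUBIC)
cv2.imwrite("pics/r1.png",np.hstack([a,b]))
for p in (f,g): print([(round(d["score"],2),inlane(d["xyz"])) for d in env.search_frame(p,"slide_box")])
```

```text
t 13.52 lane [-2.9 37.1 89.5] F [ 1.12 -0.17  0.44] op 0.665
t 15.09 lane [-219.    80.2  228.8] F [ 0.37  0.51 -0.17] op 0.668
[(0.88, array([76.9, -7.9, 64.9])), (0.45, array([-261.7,   88.3,   24.2]))]
[(0.59, array([30.4, -2.2, 68.7])), (0.56, array([-291.3,   75.5,   23.5]))]
```

View pics/r1.png

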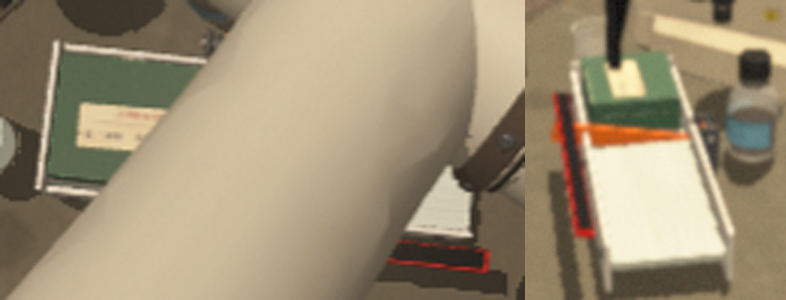

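The gate is up behind the box and the box is at the end stop. I'll check the front edge numerically before handing in: its top corners are at about (62,50) and (47,180) in the crop.

Run:
```python
from h import *
from fit import proj
for x in (112,105):
    for y in (-44.5,44.5): print(x,y,((proj('t',np.array([W(x,y,66)]))[0]-[175,135]+.5)*3).round(1))
f=env.grab_frame("top")["image"][135:235,175:350].astype(int)
for r in (25,35,45,55): 
    d=f[r,:,1]-f[r,:,2]; print(r,'green from crop x3 =',3*int(np.argmax(d>15)))
```

```text
112 -44.5 [62.4 50.3]
112 44.5 [ 46.4 177.9]
105 -44.5 [72.5 51.4]
105 44.5 [ 56.5 179. ]
25 green from crop x3 = 60
35 green from crop x3 = 0
45 green from crop x3 = 0
55 green from crop x3 = 0
```

The front edge matches lane x=112, so the box is against the stop. I'm handing the job in.

```bash
python3 -c "
from workcell import env
print(env.close_job())"
```

```text
the job is handed in; nothing more can be done
None
```

The job is handed in: the box stands against the end stop with the gate up behind it, and the arm is clear; it took about 15 s of the 45 s allowed, and the hand-in returned no verdict.

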